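# Raise the bench supply by four clicks and switch its output on

## Task

Raise the bench supply's output by exactly four clicks: with a fingertip, push the pointer of its dial round clockwise (seen from above) until it has clicked over four times and rests in the fourth notch, never going past that one. Only then press the round output button fully down and let it come up again. Push lightly, do not pinch the dial, and leave the phone, the tin and the jar where they are.

Things in the scene. Friction and masses are not known exactly. Their poses are not given: they have to be found in the camera images.
- console: grey bench supply, a low box 190 mm long (its x), 120 mm wide (its y), 46 mm high, fixed; origin at the centre of its underside, z up; its -x end (with the button and a flat dark display window) is nearest the robot. Dial axis at (38, 0) mm and button at (-66, 30) mm in this frame.
- dial_centre (a point): the dial's axis at the top of its round hub. The black dial is a flat disc (73 mm across) whose upper face lies 22 mm below this point and 12 mm above the console's top; on it stand the hub (24 mm across, up to this point) and ONE pointer fin.
- pointer_tip (a point): top of the pointer fin's outer end, 35.5 mm from dial_centre. The fin is a radial bar 9 mm thick from the hub to here, 24 mm above the disc, with upright sides and a white line on top. It starts pointing to the robot's left, give or take 65 degrees. Push its side near the outer end, fingertip a few mm above the disc, from its anticlockwise side, so that it turns clockwise.
- dial (a joint): angle of the dial, rad, growing clockwise seen from above; 0 is the notch it starts in. Notches every 30 degrees (0.524 rad); four clicks = 2.094; it can go further. Pushed past half-way (15 degrees) it falls forward into the next notch by itself; released before that it springs back. A click takes 0.05 to 0.09 N m, 2 to 4 N at the fin's outer end.
- output_top (a point): centre of the top of the round output button (24 mm across), pressed straight down; its top stands above the console's top, well below the pointer's top
- output (a joint): travel of the output button, m: 0 up, 0.006 fully down; it springs back up. About 4 N press it fully down.
- phone: opened phone with bare circuit board showing, 145x73x16 mm, lying loose on the bench to the left of the console, near the front edge; origin at the centre of its underside; a bystander
- tin: open round metal tin filled with brass wool, 63 mm across, 28 mm high, loose, beyond the console; origin at the centre of its underside; a bystander
- white_jar: white jar with a ribbed lid, 34 mm across, 43 mm high, loose, beyond the console; origin at the centre of its underside; a bystander

How it is judged:
On the way, in this order (a step that is already met when the one before it is completed fails the run):
1. the dial rests in the fourth notch clockwise from its start (value of joint dial between 1.96 and 2.23 rad), for 0.3 s.
2. the output button is pressed fully down (value of joint output above 0.0045 m), for 0.03 s.
At the end, for the whole second after the job is handed in: the dial rests in the fourth notch clockwise from its start (2.094 rad, within about 0.13), the output button is up again (all of step 1 and value of joint output below 0.0015 m); the robot touches nothing.
It fails at once if the dial is turned past the fourth notch (value of joint dial above 2.42 rad).
It fails at once if the button is pressed before the dial stands in the fourth notch (value of joint output above 0.003 m and (value of joint dial below 1.9 rad or value of joint dial above 2.29 rad)).
It fails at once if the dial is pinched or pushed hard (more than 20 N) (contact force between the fingers and dial above 20 N).
It fails at once if the phone, the tin or the jar is shifted more than 15 mm (distance of any of phone, tin, white_jar from where it was at the start of the episode above 0.015 m).
It also fails if it takes over 69 s, if anything falls off the work surface, if the arm or the gripper's body presses on something with over 40 N, if the wrist force passes 120 N, or if a joint passes its speed limit or range.

## Robot

A 6-joint arm with a two-finger parallel gripper is mounted at the origin on a cart in front of the work surface, level with it; the furniture and walls round the work are solid. World frame = base frame: x ahead of the robot, y to its left, z up, the work surface at z = 0. Lengths are in m, angles in rad, forces in N, time in s.
With the tool pointing down it reaches from about 0.425 to 0.95 m from the base axis. Payload 14.7 kg.
Tool frame: the origin (TCP) lies midway between the tips of the shut fingers; the grasp point (between the pads) lies grasp_offset behind it (grasp_offset is the distance from the TCP to the grasp point, in m); z points along the fingers, y is the line along which they close (so a half turn about z gives the same grasp; the last joint's range is limited). The gripper opens to 85 mm and grips with 20 to 120 N. Pads are 22 mm wide; open, the fingers measure 114 mm over their backs; the gripper's body (76 mm by 85 mm) begins 54 mm behind the grasp point. The pads swing forward as they close: fully open they stand 13 mm farther back than shut.
Start: joints at [-1.244, 0.48, 1.596, -0, 1.065, -0.047], TCP at [0.237, -0.605, 0.231] pointing down, gripper open.
Joint ranges: [-2.75, 2.75], [-0.82, 2.05], [0.23, 2.67], [-1.56, 4.7], [0.09, 2.69], [-2.92, 2.92]. Speed limits (rad/s): [1.89, 1.89, 2.39, 3.01, 3.01, 3.01].

## Interface

Orientations are given as a unit quaternion [w, x, y, z].
In Python, from workcell import * gives the robot as it stands. The module is installed in compiled form; this text tells all that it offers.
- The arm moves only by the tool move_arm, never from a script. Its arguments are lists of equal length, an entry for each row: "linear": the shift along the tool's x, y, z in units of 40 mm (1.0 is 40 mm), a list of three; "spin": the turn about the tool's z in units of 5 degrees (1.0 is 5 degrees). In form: {"linear": [[dx, dy, dz], ...], "spin": [spin, ...]}. A call has 1 to 10 rows; each row is the pose to reach, as a shift and turn from the pose commanded when the call began, along the tool's axes at that moment; what a row does not reach only later rows make up. A row lasts 1/8 s, in which the tool goes at most 62.5 mm and 10.7 degrees, less where a joint would pass 70% of its speed; a pose out of reach is approached as far as the arm can. A call with a gripper value outside its range is refused whole. "hand" is the closure, from -1 (fully open) to 1 (shut), so that 0 is half open, set as the call begins (left out, the last holds). The fingers move at their own pace and stop on an object; "newtons" is the grip in N (left out, the last holds). Time passes only in rows, so rows that repeat a pose let the fingers close. It gives the time, the measured TCP pose, the force, the opening and the grip force at its end, in the units of the state.
- sense(): the state, without advancing time (a new reading comes with each control period).
- get_image(name): name is "side" or "top" or "wrist"; returns a dict with "color" (400x640x3 uint8, blue, green, red), "range_z" (400x640 float32, m along the optical axis (not along the pixel's ray), 0 where there is no reading), "K" (3x3 intrinsics, pixels), "cam_to_world" (4x4, takes a point from camera to world coordinates). Camera axes: x right, y down, z forward; pixel columns grow to the right and rows downward; lengths in m; the calibration is good to about 2 mm. A picture is of the moment at which its call begins.
- sign_off(): hands the job in; it is judged then, once.
The state is a dict: "time_s": time; "q": joint angles; "joint_velocities": joint speeds; "effort": joint torques, N m; "eef_pos": TCP position; "orientation": TCP orientation; "force": force on the tool from outside, world axes, zero at the start; "torque": the same for the moment, N m; "grip_width": finger opening in m; "finger_force": force on a finger pad.
Only numpy, scipy, OpenCV 4.12 (cv2) and the standard library are available. Lean on these libraries where they do the work, as an engineer would, in place of code of your own. Each camera call takes 0.05 s, during which the arm holds its last target. There are 200 camera calls.

## Working session

There is one attempt and no reset: what is moved stays moved. The work goes in short steps, Python scripts to look and compute and a tool call to move; the robot and the scene stay as the last step left them, time stands still between calls to the robot, and variables do not carry over. Pictures are saved under pics/ and viewed, at most 10 in all, crops included, and the job is handed in when it is done.

Besides the shell and the picture viewer there is one more tool, called after "Request:" as name([rows], argument=value, ...), one row to a line, values as JSON. move_arm: Moves the arm, as the interface text tells. Its arguments: {"type":"object","properties":{"linear":{"type":"array","items":{"type":"array","items":{"type":"number"}}},"spin":{"type":"array","items":{"type":"number"}},"hand":{"type":"number"},"newtons":{"type":"number"}},"required":["linear","spin"]}

```bash
mkdir -p pics; cat > h.py <<'E'
from workcell import *
import numpy as np, cv2
def pts(im):
    z=im["range_z"]; K=im["K"]; v,u=np.indices(z.shape)
    P=np.stack([(u-K[0,2])/K[0,0]*z,(v-K[1,2])/K[1,1]*z,z],-1)
    T=im["cam_to_world"]; return P@T[:3,:3].T+T[:3,3]
E
python3 - <<'E'
from h import *
s=sense(); print(s)
ims=[]
for n in ("top","side"):
    im=get_image(n); np.savez(f"{n}.npz",**im); cv2.imwrite(f"pics/{n}0.png",im["color"])
    print(n,im["cam_to_world"].round(3).tolist())
E
```

```text
{'time_s': 0.0, 'q': array([-1.24357063e+00,  4.80853309e-01,  1.59689657e+00,  1.37509651e-05,
        1.06509978e+00, -4.65858910e-02]), 'joint_velocities': array([-1.13297308e-03, -9.64533940e-04,  1.08801056e-03,  1.35257693e-03,
        2.61984197e-04,  2.07180993e-05]), 'effort': array([ 1.28286160e-04, -9.50638676e+01, -4.30184340e+01,  5.94987091e-05,
        1.18976532e-02,  2.34758363e-05]), 'eef_pos': array([ 0.23725225, -0.60469272,  0.23065   ]), 'orientation': array([-6.23166956e-04,  9.82584328e-01,  1.85816157e-01, -8.19486692e-05]), 'force': array([ 0.34730326, -0.08710406,  0.22947023]), 'torque': array([0.02106714, 0.01389959, 0.03134668]), 'finger_force': 0.0, 'grip_width': 0.0851509719656515}
top [[0.027, -0.986, 0.162, 0.439], [-0.999, -0.023, 0.025, -0.145], [-0.021, -0.162, -0.986, 0.901], [0.0, 0.0, 0.0, 1.0]]
side [[-0.976, -0.083, 0.203, 0.363], [-0.218, 0.445, -0.868, 0.735], [-0.019, -0.892, -0.452, 0.536], [0.0, 0.0, 0.0, 1.0]]
```

View pics/top0.png

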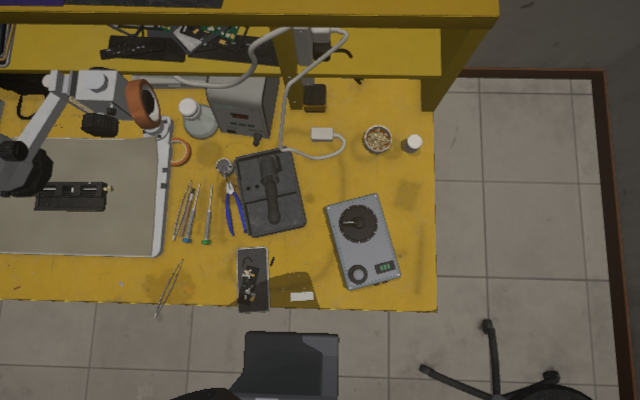

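View pics/side0.png

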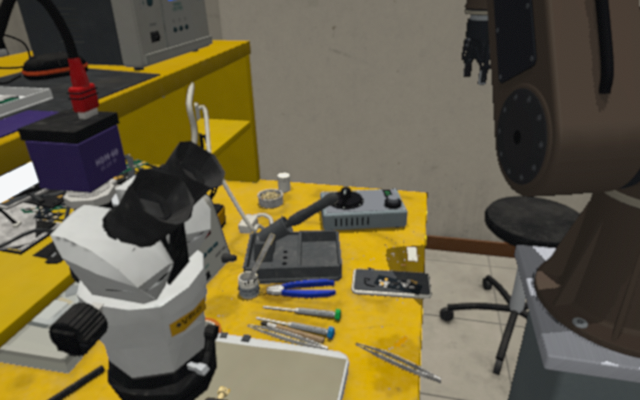

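The top view shows the console at about (363,241), dial hub near (357,223), the pointer apparently towards image left (robot's left, +y), and the button at (357,273). The tin is at (377,138) and the jar at (413,144).

```bash
python3 - <<'E'
from h import *
im=dict(np.load("top.npz")); P=pts(im); Z=P[...,2]
roi=np.zeros(Z.shape,bool); roi[185:295,318:408]=1
def show(name,m):
    q=P[m&roi]; print(name,len(q),np.median(q,0).round(4) if len(q) else '',q.mean(0).round(4) if len(q) else '')
top=(abs(Z-.046)<.004)&roi
m=roi&(Z>.035)&(Z<.1)
q=P[m][:,:2]; r=cv2.minAreaRect((q*1000).astype(np.float32)); print("console rect mm",r)
show("top",top)
show("disc",abs(Z-.058)<.004); show("hub/fin",(Z>.070))
q=P[(Z>.07)&roi]; print(np.c_[np.argwhere((Z>.07)&roi),(q*1000).round(0)].astype(int)[::6].tolist())
print("button", [P[v,u].round(4).tolist() for v,u in((273,357),(270,357),(276,357))])
for n,b in dict(phone=(245,315,235,272),holder=(145,240,232,305),tinjar=(120,160,355,425),mid=(90,190,300,440)).items():
    q=P[b[0]:b[1],b[2]:b[3]].reshape(-1,3); k=q[(q[:,2]>.01)&(q[:,2]<.5)]; print(n,k.min(0).round(3),k.max(0).round(3))
c=cv2.resize(im["color"][180:300,310:415],None,fx=5,fy=5,interpolation=cv2.INTER_CUBIC); cv2.imwrite("pics/crop0.png",c)
E
```

```text
console rect mm ((488.36334228515625, -213.2900390625), (190.16342163085938, 120.75796508789062), 16.414966583251953)
top 3427 [ 0.4714 -0.2248  0.0464] [ 0.4805 -0.2172  0.0463]
disc 920 [ 0.5135 -0.2042  0.0579] [ 0.5039 -0.204   0.0579]
hub/fin 190 [ 0.5215 -0.1958  0.0808] [ 0.5045 -0.1863  0.2266]
[[188, 341, 439, -145, 901], [208, 391, 439, -145, 901], [217, 359, 535, -202, 82], [218, 359, 533, -202, 81], [219, 356, 531, -196, 81], [219, 362, 531, -208, 83], [220, 358, 529, -200, 79], [220, 364, 529, -213, 77], [221, 348, 526, -179, 81], [221, 354, 526, -192, 82], [221, 360, 527, -204, 78], [222, 343, 524, -169, 82], [222, 349, 524, -181, 79], [222, 355, 524, -194, 83], [222, 361, 524, -206, 83], [223, 344, 521, -171, 84], [223, 350, 522, -183, 83], [223, 356, 522, -196, 80], [223, 362, 523, -209, 77], [224, 346, 520, -175, 79], [224, 352, 520, -188, 83], [224, 358, 521, -201, 76], [224, 364, 521, -213, 79], [225, 357, 518, -198, 81], [225, 363, 519, -211, 79], [226, 359, 516, -202, 79], [227, 357, 514, -198, 79], [228, 359, 513, -203, 74], [250, 329, 439, -145, 901], [270, 361, 426, -208, 70], [278, 341, 439, -145, 901], [284, 345, 439, -145, 901]]
button [[0.4195, -0.2002, 0.0683], [0.4256, -0.2001, 0.0686], [0.4133, -0.2003, 0.0674]]
phone [ 0.33  -0.006  0.01 ] [0.465 0.067 0.015]
holder [ 0.491 -0.084  0.01 ] [0.704 0.09  0.155]
tinjar [ 0.695 -0.344  0.01 ] [ 0.759 -0.218  0.048]
mid [ 0.676 -0.382  0.01 ] [ 0.848 -0.064  0.122]
```

View pics/crop0.png

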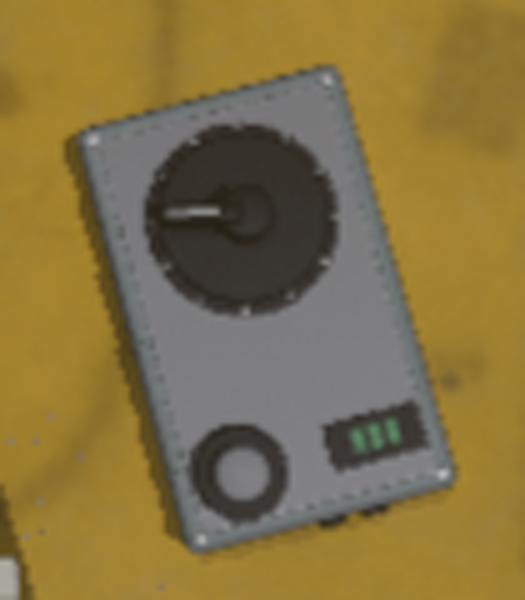

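The crop shows the white pointer line running from (165,213) to the hub at (250,210), so it points almost exactly to world +y. The console rectangle measures 190x121 mm with a yaw of 16.4°. That puts the dial at about (0.5245,-0.2025) and the button at about (0.418,-0.202), z 0.068. I'll move to a hover with the fingers shut and tool x pointing to +y.

Request:
move_arm([
  [1, -0.8, 0],
  [2, -1.6, 0],
  [3.2, -2.6, 0],
  [4.4, -3.6, 0],
  [5.6, -4.5, 0],
  [6.8, -5.5, 0],
  [8, -6.5, 0],
  [9, -7.3, 0],
  [9.7, -7.85, 0],
  [9.7, -7.85, 0],
], spin=[-1.7, -3.4, -5.1, -6.8, -8.5, -10.2, -12, -13.7, -13.7, -13.7], hand=1)

```text
time_s: 1.35
eef_pos: [0.4847, -0.1691, 0.2311]
orientation: [-0.0, 0.707, 0.708, 0.0]
force: [-0.6, -0.8, -0.3]
grip_width: -0.0002
finger_force: 0.0
```

```bash
python3 - <<'E'
from h import *
s=sense(); print(s["time_s"],s["eef_pos"].round(4),s["orientation"].round(4),s["grip_width"],s["force"].round(2), grasp_offset)
im=get_image("wrist"); np.savez("wrist.npz",**im); cv2.imwrite("pics/wrist0.png",im["color"])
P=pts(im); Z=P[...,2]
m=(abs(Z-.058)<.003); print("disc",m.sum(),P[m].mean(0).round(4))
m=(Z>.075)&(Z<.09); print("fin",m.sum(),P[m].min(0).round(4),P[m].max(0).round(4))
E
```

```text
1.35 [ 0.4847 -0.1691  0.2311] [-2.000e-04  7.066e-01  7.077e-01  1.000e-04] -0.00020434695844210782 [-0.6  -0.84 -0.27] 0.0187
disc 3997 [ 0.5413 -0.1999  0.0576]
fin 1794 [ 0.5148 -0.3793  0.075 ] [ 0.8544 -0.0209  0.09  ]
```

View pics/wrist0.png

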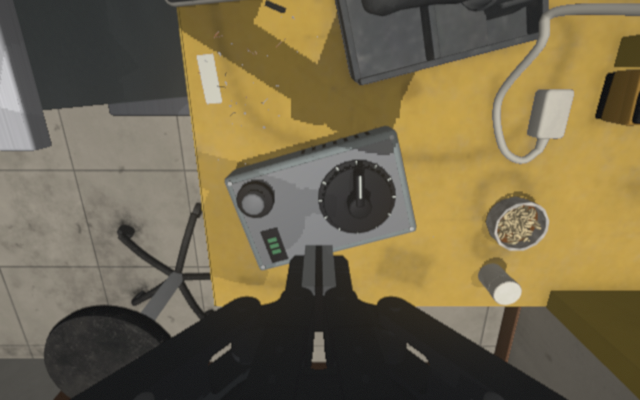

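The wrist view shows the fin pointing up the image, which is +y, from the hub at (357,203) to about (359,172). The button is at (257,200). The shut fingertip is at (318,262).

```bash
python3 - <<'E'
from h import *
im=dict(np.load("wrist.npz")); P=pts(im); Z=P[...,2]
roi=np.zeros(Z.shape,bool); roi[150:245,315:405]=1
q=P[roi&(Z>.072)&(Z<.09)]; print(len(q),q.min(0).round(4),q.max(0).round(4))
for y in np.arange(-.215,-.16,.005):
    k=q[abs(q[:,1]-y)<.0025]
    if len(k): print(round(y,4),k[:,0].min().round(4),k[:,0].max().round(4),np.median(k[:,2]).round(4))
d=P[roi&(abs(Z-.058)<.003)][:,:2]; (c,r)=cv2.minEnclosingCircle((d*1000).astype(np.float32)); print("disc circle",c,r)
roi[:]=0; roi[175:225,230:280]=1
for lo,hi in((.044,.049),(.049,.055),(.055,.062),(.062,.066),(.066,.072)):
    k=P[roi&(Z>lo)&(Z<hi)]; print(lo,len(k),k.mean(0).round(4) if len(k) else '', np.ptp(k,0).round(3) if len(k) else '')
# fingers
f=P[(Z>.2)&(Z<.30)]; print("fing", f.min(0).round(3),f.max(0).round(3))
tip=P[245:300,280:360].reshape(-1,3); 
for z in np.arange(.22,.3,.01):
    k=tip[abs(tip[:,2]-z)<.005]
    if len(k): print(round(z,3),len(k),(k[:,:2].min(0)-[.4847,-.1691]).round(4),(k[:,:2].max(0)-[.4847,-.1691]).round(4))
E
```

```text
676 [ 0.5148 -0.212   0.0721] [ 0.5375 -0.1652  0.0838]
-0.21 0.518 0.5347 0.0792
-0.205 0.5158 0.5366 0.0797
-0.2 0.5148 0.5375 0.0796
-0.195 0.5156 0.5372 0.0799
-0.19 0.5187 0.5338 0.0811
-0.185 0.5209 0.5294 0.0813
-0.18 0.5207 0.5292 0.0814
-0.175 0.5204 0.5291 0.0813
-0.17 0.5202 0.5289 0.0813
-0.165 0.5205 0.5287 0.0794
disc circle (526.64404296875, -200.764892578125) 37.811283111572266
0.044 1159 [ 0.4198 -0.2033  0.0461] [0.054 0.058 0.005]
0.049 68 [ 0.426  -0.1869  0.0518] [0.033 0.022 0.006]
0.055 639 [ 0.4198 -0.1982  0.0576] [0.039 0.039 0.007]
0.062 54 [ 0.4217 -0.1949  0.0647] [0.023 0.019 0.004]
0.066 351 [ 0.4186 -0.2008  0.0675] [0.022 0.022 0.004]
fing [ 0.437 -0.183  0.234] [ 0.535 -0.152  0.3  ]
0.23 6 [-0.0049  0.0095] [0.0024 0.01  ]
0.24 508 [-0.013   0.0053] [0.0142 0.011 ]
0.25 720 [-0.0129  0.0052] [0.0143 0.0114]
0.26 794 [-0.0129  0.0051] [0.0142 0.0112]
0.27 723 [-0.013   0.0036] [0.016  0.0135]
0.28 437 [-0.0133  0.0094] [0.0147 0.0137]
```

The hub and disc put the dial axis at (0.526,-0.201). The fin's near side is at x=0.5203, and the finger's half-thickness is 14 mm. The fin and hub heights (0.081 and 0.080) match the spec. I'll descend beside the fin, then close up to it.

Request:
move_arm([
  [0, 0, 0.5],
  [0, 0, 1.2],
  [0, 0, 2],
  [0, 0, 2.8],
  [0, 0, 3.4],
  [0, 0, 3.8],
  [0, 0, 4.05],
  [0, 0, 4.15],
  [0, 0.2, 4.15],
  [0, 0.4, 4.15],
], spin=[0, 0, 0, 0, 0, 0, 0, 0, 0, 0])

```text
time_s: 2.65
eef_pos: [0.5011, -0.1714, 0.0659]
orientation: [0.001, 0.708, 0.707, 0.0]
force: [0.1, -0.6, -1.2]
grip_width: -0.0
finger_force: 0.0
```

```bash
python3 - <<'E'
from h import *
s=sense(); print(s["eef_pos"].round(4),s["force"].round(2))
p=s["eef_pos"][:2]-[.526,-.201]; r,S=p[1]*1e3,-p[0]*1e3; print("r,s",r,S)
S0=S
def row(th,s1=18.5): # rotate about the axis by th while closing to s1
    t=np.radians(th); return [(r*np.cos(t)+s1*np.sin(t)-r)/40,(r*np.sin(t)-s1*np.cos(t)+S0)/40]
for th in range(0,31,3): print(th,np.round(row(th),3))
im=get_image("wrist"); cv2.imwrite("pics/wrist1.png",im["color"])
E
```

```text
[ 0.5011 -0.1714  0.0659] [ 0.14 -0.61 -1.24]
r,s 29.64872244528133 24.910779715192398
0 [0.   0.16]
3 [0.023 0.2  ]
6 [0.044 0.24 ]
9 [0.063 0.282]
12 [0.08  0.324]
15 [0.094 0.368]
18 [0.107 0.412]
21 [0.117 0.457]
24 [0.124 0.502]
27 [0.129 0.547]
30 [0.132 0.593]
```

View pics/wrist1.png

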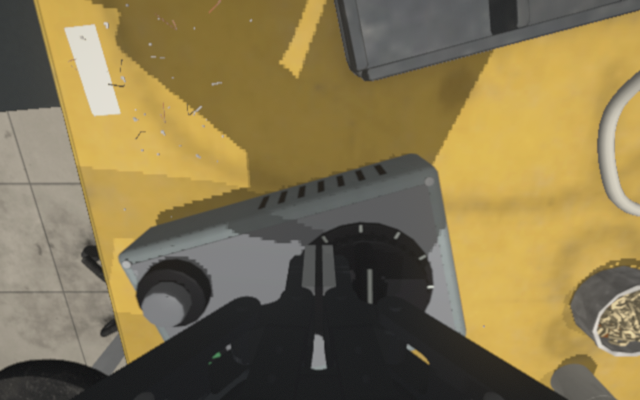

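The wrist view shows the fingertip at (318,270) just left of the fin, whose white line runs along (370,270-300). The tip is clear of the hub, so I'll start the first click.

Request:
move_arm([
  [0, 0.16, 0],
  [0.02, 0.2, 0],
  [0.045, 0.24, 0],
  [0.06, 0.28, 0],
  [0.08, 0.325, 0],
  [0.095, 0.37, 0],
  [0.105, 0.41, 0],
  [0.115, 0.455, 0],
  [0.115, 0.455, 0],
], spin=[0, 0.6, 1.2, 1.8, 2.4, 3, 3.6, 4.2, 4.2])

```text
time_s: 3.82
eef_pos: [0.5185, -0.1665, 0.0654]
orientation: [0.0, 0.824, 0.566, 0.0]
force: [-0.4, 0.0, 0.0]
grip_width: -0.0001
finger_force: 0.0
```

```bash
cat > fin.py <<'E'
from h import *
C=np.array([.526,-.201])
def report():
    s=sense(); o=s["orientation"]; xa=2*np.degrees(np.arctan2(o[2],o[1])); xa=(xa+180)%360-180
    t=np.radians(xa); u=np.array([np.cos(t),np.sin(t)]); w=np.array([np.sin(t),-np.cos(t)])
    p=(s["eef_pos"][:2]-C)*1e3; print("t",s["time_s"],"pos",s["eef_pos"].round(4),"xang",xa.round(2),"r",(p@u).round(1),"s",(-p@w).round(1),"F",s["force"].round(1))
    for n in("wrist","top"):
        im=get_image(n); P=pts(im); c=im["color"].astype(int)
        m=(c.min(2)>110)&(abs(P[...,2]-.082)<.006)&(np.ptp(c,2)<40)
        d=np.linalg.norm(P[...,:2]-C,axis=-1); m&=(d>.014)&(d<.038)
        q=P[m][:,:2]-C
        if len(q): print(n,"line px",len(q),"fin angle",np.degrees(np.arctan2(*q.mean(0)[::-1])).round(1))
        else: print(n,"no fin")
        cv2.imwrite(f"pics/{n}_{s['time_s']:.2f}.png",im["color"])
if __name__=="__main__": report()
E
python3 fin.py
python3 - <<'E'
from h import *
C=np.array([.526,-.201]); im=dict(np.load("wrist.npz")); P=pts(im); c=im["color"].astype(int)
m=(c.min(2)>110)&(abs(P[...,2]-.082)<.006)&(np.ptp(c,2)<40); d=np.linalg.norm(P[...,:2]-C,axis=-1); m&=(d>.014)&(d<.038)
q=P[m][:,:2]-C; print("start fin",len(q),np.degrees(np.arctan2(*q.mean(0)[::-1])))
E
```

```text
t 3.825 pos [ 0.5185 -0.1665  0.0654] xang 68.94 r 29.5 s 19.4 F [-0.4  0.   0. ]
wrist line px 19 fin angle 61.6
top no fin
start fin 59 92.34801952319702
```

Click one is done: the fin moved from 92.3° to 61.6°. The next click takes another 30° of finger rotation about the axis.

Request:
move_arm([
  [0.023, 0.06, 0],
  [0.045, 0.1, 0],
  [0.063, 0.145, 0],
  [0.08, 0.185, 0],
  [0.095, 0.23, 0],
  [0.107, 0.27, 0],
  [0.117, 0.32, 0],
  [0.124, 0.36, 0],
  [0.13, 0.41, 0],
  [0.132, 0.455, 0],
], spin=[0.6, 1.2, 1.8, 2.4, 3, 3.6, 4.2, 4.8, 5.4, 6])

```text
time_s: 5.18
eef_pos: [0.537, -0.1682, 0.0653]
orientation: [-0.0, 0.943, 0.333, -0.0]
force: [0.1, -0.6, 0.4]
grip_width: 0.0003
finger_force: 0.0
```

```bash
python3 fin.py
```

```text
t 5.175 pos [ 0.537  -0.1682  0.0653] xang 38.88 r 29.2 s 18.6 F [ 0.1 -0.6  0.4]
wrist line px 32 fin angle 31.8
top no fin
```

Click two is done, with the fin at 31.8°. I'll do the third the same way.

Request:
move_arm([
  [0.023, 0.04, 0],
  [0.045, 0.08, 0],
  [0.063, 0.125, 0],
  [0.08, 0.165, 0],
  [0.095, 0.21, 0],
  [0.107, 0.25, 0],
  [0.117, 0.3, 0],
  [0.124, 0.34, 0],
  [0.13, 0.39, 0],
  [0.132, 0.435, 0],
], spin=[0.6, 1.2, 1.8, 2.4, 3, 3.6, 4.2, 4.8, 5.4, 6])

```text
time_s: 6.52
eef_pos: [0.552, -0.1784, 0.0653]
orientation: [-0.0, 0.997, 0.078, -0.0]
force: [-0.5, 0.9, -0.2]
grip_width: -0.0002
finger_force: 0.0
```

```bash
python3 fin.py
```

```text
t 6.525 pos [ 0.552  -0.1784  0.0653] xang 8.94 r 29.2 s 18.3 F [-0.5  0.9 -0.2]
wrist line px 41 fin angle 2.1
top no fin
```

Click three is done, with the fin at 2.1°. For the fourth I'll go slower and stop at about 26° of finger rotation.

Request:
move_arm([
  [0.023, 0.04, 0],
  [0.045, 0.08, 0],
  [0.063, 0.125, 0],
  [0.08, 0.165, 0],
  [0.095, 0.21, 0],
  [0.107, 0.25, 0],
  [0.113, 0.28, 0],
  [0.119, 0.305, 0],
  [0.124, 0.34, 0],
  [0.124, 0.34, 0],
], spin=[0.6, 1.2, 1.8, 2.4, 3, 3.6, 4, 4.4, 4.8, 4.8])

```text
time_s: 7.88
eef_pos: [0.5591, -0.1912, 0.0653]
orientation: [0.0, 0.991, -0.131, 0.0]
force: [-0.3, 0.5, -0.1]
grip_width: -0.0001
finger_force: 0.0
```

```bash
python3 fin.py
```

```text
t 7.875 pos [ 0.5591 -0.1912  0.0653] xang -15.1 r 29.4 s 18.1 F [-0.3  0.5 -0.1]
wrist no fin
top no fin
```

```bash
python3 -c "
import cv2,glob
f=[g for g in glob.glob('pics/wrist_7.8*')][0]; print(f); cv2.imwrite('pics/w4.png',cv2.resize(cv2.imread(f)[200:400,240:480],None,fx=3,fy=3))"
```

```text
pics/wrist_7.88.png
```

View pics/w4.png

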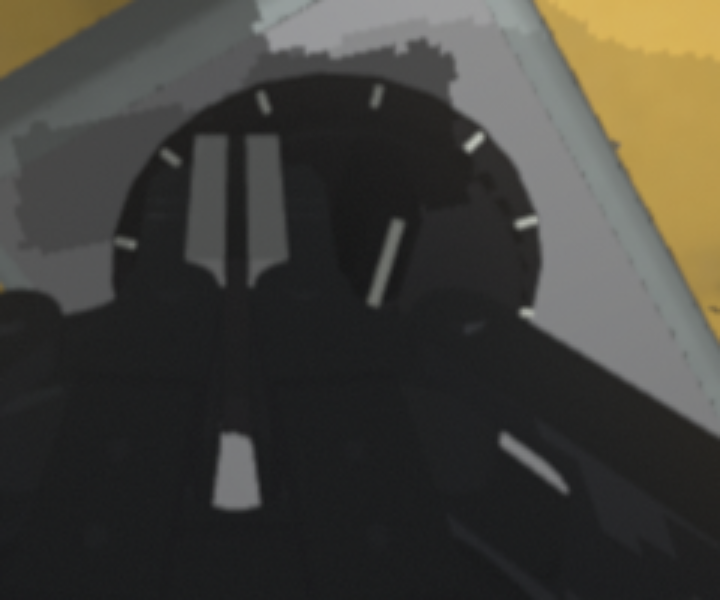

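In the shadowed view the fin is free of the fingertip (line at (370-400, 220-305)). It is turned about 14° clockwise of the tool's x axis, so about -29° in world, which agrees with the fourth notch at -27.7°. I'll back off, lift, and go above the button.

Request:
move_arm([
  [0, -0.2, 0],
  [0, -0.3, 0],
  [0, -0.3, -0.6],
  [0, -0.3, -1.5],
  [0, -0.3, -2.2],
  [-0.8, 0.1, -2.2],
  [-1.8, 0.5, -2.2],
  [-2.7, 0.9, -2.2],
  [-3.3, 1.15, -2.2],
  [-3.33, 1.15, -2.2],
], spin=[0, 0, 0, 0, 0, 0, 0, 0, 0, 0])

```text
time_s: 9.22
eef_pos: [0.4171, -0.2006, 0.1535]
orientation: [-0.0, 0.991, -0.132, -0.0]
force: [0.4, 0.2, 1.1]
grip_width: 0.0001
finger_force: 0.0
```

```bash
sed -i 's/>110)/>80)/' fin.py; python3 fin.py; python3 - <<'E'
from h import *
im=get_image("wrist"); P=pts(im); k=P[(P[...,2]>.065)&(P[...,2]<.072)&(np.linalg.norm(P[...,:2]-[.4186,-.2008],axis=-1)<.025)]
print("button",len(k),k.mean(0).round(4) if len(k) else '')
f=get_image("top"); P=pts(f);roi=P[120:160,355:425].reshape(-1,3);k=roi[(roi[:,2]>.01)&(roi[:,2]<.06)];print(k.min(0).round(3),k.max(0).round(3))
cv2.imwrite("pics/w5.png",np.hstack([cv2.resize(f["color"][180:300,310:415],None,fx=3,fy=3),cv2.resize(im["color"],None,fx=.75,fy=.75)[:,:][0:300].copy() if 0 else cv2.resize(im["color"],(480,360))]))
E
```

```text
t 9.225 pos [ 0.4171 -0.2006  0.1535] xang -15.13 r -105.3 s -28.0 F [0.4 0.2 1.1]
wrist line px 122 fin angle -26.9
top no fin
button 670 [ 0.4192 -0.2022  0.0675]
[ 0.695 -0.345  0.01 ] [ 0.758 -0.218  0.047]
```

View pics/w5.png

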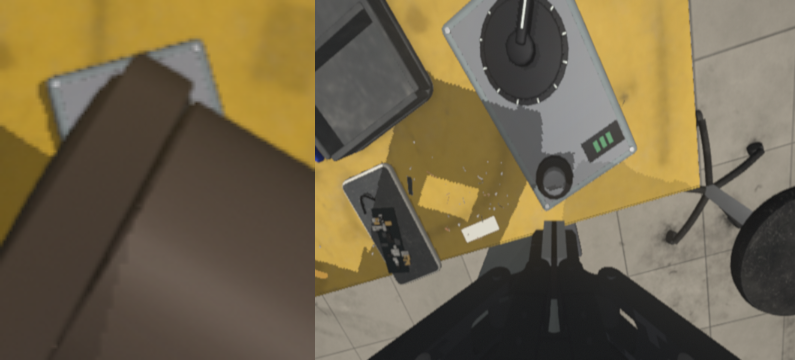

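The fin reads -26.9°, which is 119° turned: the fourth notch. The tin and jar are where they were, and the button sits at (0.419,-0.202,0.0675), right under the fingertip. Now I'll press it.

Request:
move_arm([
  [0.05, 0, 0.5],
  [0.05, 0, 1.1],
  [0.05, 0, 1.6],
  [0.05, 0, 1.9],
  [0.05, 0, 2.05],
  [0.05, 0, 2.15],
  [0.05, 0, 2.22],
  [0.05, 0, 2.28],
  [0.05, 0, 2.3],
  [0.05, 0, 2.3],
], spin=[0, 0, 0, 0, 0, 0, 0, 0, 0, 0])

```text
time_s: 10.68
eef_pos: [0.4207, -0.2014, 0.0619]
orientation: [0.0, 0.991, -0.131, 0.0]
force: [-0.2, 3.1, 13.0]
grip_width: -0.0002
finger_force: 6.3
```

The 13 N reading is above the 4 N needed, so the button has bottomed out. I'll release it and lift clear.

Request:
move_arm([
  [0, 0, 0],
  [0, 0, -0.15],
  [0, 0, -0.5],
  [0, 0, -1],
  [0, 0, -1.6],
  [0, 0, -2.2],
  [0, 0, -2.2],
  [0, 0, -2.2],
], spin=[0, 0, 0, 0, 0, 0, 0, 0])

```text
time_s: 11.68
eef_pos: [0.4202, -0.2013, 0.1494]
orientation: [0.0, 0.991, -0.131, 0.0]
force: [0.0, -0.2, -0.2]
grip_width: 0.0003
finger_force: 0.0
```

```bash
python3 fin.py; python3 - <<'E'
from h import *
im=get_image("wrist"); P=pts(im); k=P[(P[...,2]>.06)&(P[...,2]<.072)&(np.linalg.norm(P[...,:2]-[.4186,-.2008],axis=-1)<.015)]
print("button",len(k),np.median(k,0).round(4)); s=sense(); print(s["force"],s["eef_pos"])
E
```

```text
t 11.675 pos [ 0.4202 -0.2013  0.1494] xang -15.09 r -102.1 s -27.8 F [ 0.  -0.2 -0.2]
wrist line px 148 fin angle -27.2
top no fin
button 760 [ 0.4202 -0.2023  0.0674]
[ 0.32909879 -0.32907075  1.3350632 ] [ 0.41997343 -0.2011308   0.14874047]
```

The fin is still in the fourth notch, the button is up at 0.0674, and the arm is clear.

```bash
python3 -c "
from workcell import *
print(sign_off())"
```

```text
the job is handed in; nothing more can be done
None
```

I turned the dial four clicks clockwise to rest in its fourth notch (about 119.5° by camera). I then pressed the output button until it bottomed out and let it come back up, and handed the job in with the arm clear at about 12 s; no verdict was returned.

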